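Shut the rinse-water valve under a sliding cover

TASK

Shut off the rinse water at the valve box on the core bench: push its yellow sliding cover all the way back by the black ramp, then push the red valve handle round clockwise until it is fully shut, square across its pipe. Leave the cover open, the blue handle as you found it, and the cup, jar and spatula where they are; nothing needs picking up.

Things in the scene. Friction and masses are not known exactly. Their poses are not given: they have to be found in the camera images.
- valve_box: Grey valve box fixed to the bench. Origin: centre of its opening, at bench level; +x runs from its front (robot side) to its back, +y to its left, z up. Outside in mm: x -78 to 218, y -130 to 130; walls 66 high, cover guides along both sides to 74. Opening x -70 to 70, y -122 to 122; the closed housing behind it, 66 high, is where the cover slides to.
- cover (a joint): Travel of the yellow steel cover in m along the box's +x: 0 shut (hides both valves), 0.14 fully back at its stop (opening clear); starts up to 0.012 ajar. Stays where left; 2 to 4 N slide it. Plate 148 x 248 mm, upper face 74 mm above the bench; at 0 it spans box x -74 to 74 mm.
- ramp_face (a point): Middle of the top edge of the upright face (white edge) of the black ramp on the cover, 92 mm above the bench. The face looks to the box's -x, is 150 mm wide along y and stands 18 mm above the plate; behind it the ramp slopes down over 90 mm, so it is for pushing. At box x = -30 mm, y = 0 with the cover at 0; moves with the cover.
- red_handle (a joint): Angle of the red lever, rad, about a vertical axis: 0 open (points to the box's -x, along its pipe), 1.571 shut (at its stop, points to the box's +y, square across the pipe); grows clockwise seen from above. Starts 0 to 0.25. Stays where left; about 3 N at the grip turns it.
- red_grip (a point): On the centreline of the marked lever (red sleeve, white band), 55 mm from its pivot, 53 mm above the bench. The lever is 16 mm wide, spans heights 46 to 60 mm and reaches 75 mm from the pivot; hub radius 12 mm. Below it a copper pipe runs along the box's x, its top 35 mm above the bench (40 mm at the brass body, within 25 mm of the pivot).
- red_pivot (a point): On the red lever's axis, 53 mm above the bench. The two valves stand side by side in the opening, red and blue in either order: pivots at box x = 45 mm, one at y = -58, the other at y = 38 mm.
- blue_handle (a joint): Angle of the blue lever (another water line), same sense and range as the red one; starts 0 to 0.25 and is to be left alone.
- blue_grip (a point): Point on the blue lever 55 mm from its pivot, 53 mm above the bench; same lever and same pipe as the red, but a plain blue sleeve. 96 mm between the two pivots.
- cup_mid (a point): Open paper cup standing on the bench beside the box, rim radius 38 mm, 85 mm high; the point is on its axis, half-way up.
- jar_mid (a point): Amber glass sample jar with a yellow cap standing on the bench on the other side of the box, radius 30 mm, 70 mm high; the point is on its axis, half-way up.
- spatula_grip (a point): Spatula lying on the bench beside the box, beyond the jar; the point is at its handle.
There are look-alikes about, which are no part of the job. Of the things like the part that bears cup_mid, leave any that is brown; of the rest the smaller one is meant. Of the things that look like the part that bears jar_mid, the smaller one is meant.

How it is judged:
On the way, in this order (a step that is already met when the one before it is completed fails the run):
1. the cover is pushed all the way back (value of joint cover above 0.128 m and value of joint red_handle below 0.6 rad), for 0.2 s.
2. the red handle is pushed fully shut with the cover back (value of joint cover above 0.128 m and value of joint red_handle above 1.45 rad), for 0.2 s.
At the end, for the whole second after the job is handed in: The cover is within 12 mm of its rear stop, the red handle within 0.12 rad of fully shut, the blue handle's grip within 15 mm of where it began, and the cup, jar and spatula within 20 mm of their places, cup and jar upright (all of step 2 and distance of blue_grip from where it was at the start of the episode below 0.015 m and distance of each of cup_mid, jar_mid, spatula_grip from where it was at the start of the episode below 0.02 m and angle between each of cup_mid, jar_mid's own z axis and vertical below 0.35 rad); the robot touches nothing.
It fails at once if the paper cup is lifted, carried or knocked more than 20 mm from its place (distance of cup_mid from where it was at the start of the episode above 0.02 m).
It fails at once if the sample jar is lifted, carried or knocked more than 20 mm from its place (distance of jar_mid from where it was at the start of the episode above 0.02 m).
It fails at once if the spatula is lifted, carried or knocked more than 20 mm from its place (distance of spatula_grip from where it was at the start of the episode above 0.02 m).
It fails at once if the cup or the jar is tipped over (angle between any of cup_mid, jar_mid's own z axis and vertical above 0.35 rad).
It fails at once if the blue handle is moved more than 15 mm at its grip (distance of blue_grip from where it was at the start of the episode above 0.015 m).
It also fails if it takes over 48 s, if anything falls off the work surface, if the arm or the gripper's body presses on something with over 40 N, if the wrist force passes 120 N, or if a joint passes its speed limit or range.

ROBOT

A 6-joint arm with a two-finger parallel gripper is mounted at the origin on the work surface. World frame = base frame: x ahead of the robot, y to its left, z up, the work surface at z = 0. Lengths are in m, angles in rad, forces in N, time in s.
With the tool pointing down it reaches from about 0.375 to 0.925 m from the base axis. Payload 5.7 kg.
Tool frame: the origin (TCP) lies between the finger pads; the fingertips stand r.tips_ahead ahead of it and the grasp point (between the pads) lies 2 mm behind it (r.tips_ahead is the distance from the TCP to the fingertips, in m); z points along the fingers, x is the direction in which the jaws open and shut, and the axes are right-handed (so a half turn about z gives the same grasp; the last joint's range is limited). The gripper opens to 85 mm and grips with 20 to 120 N. Pads are 22 mm wide; open, the fingers measure 114 mm over their backs; the gripper's body (76 mm by 85 mm) begins 54 mm behind the grasp point. The pads swing forward as they close: fully open they stand 13 mm farther back than shut.
Start: joints at [1.166, 0.359, 1.51, -0, 1.272, -0.115], TCP at [0.171, 0.575, 0.248] pointing down, gripper open.
Joint ranges: [-2.97, 2.97], [-1.01, 2.36], [0.21, 2.38], [-0.96, 4.11], [0.2, 2.71], [-2.98, 2.98]. Speed limits (rad/s): [2.39, 2.39, 3.14, 3.14, 3.14, 3.14].

INTERFACE

Orientations are given as a unit quaternion [w, x, y, z].
In Python, from rig import state, optics, ticket, r gives the robot as it stands. The module is installed in compiled form; this text tells all that it offers.
- The arm moves only by the shell command python3 -m handwheel 'ROWS' [OPENING] [FORCE]. ROWS is text: rows parted by semicolons, each of 6 numbers parted by spaces: the shift along the tool's x, y, z in m, then the turn, a rotation vector about the tool's x, y, z in rad. A call has 1 to 20 rows; each row shifts and turns the pose as measured when the row begins, along the tool's axes as they then stand; what a row does not reach is not made up. A row lasts 1/12 s, in which the tool goes at most 41.7 mm and 7.16 degrees, less where a joint would pass 70% of its speed; a pose out of reach is approached as far as the arm can. A call with a gripper value outside its range is refused whole. OPENING is the gripper's target within -1 to 1 (fully open at 1, half-way at 0, shut at -1), set as the call begins (- or left out, the last holds). The fingers move at their own pace and stop on an object; FORCE is the grip in N (left out, the last holds). Time passes only in rows, so rows that do not move let the fingers close. It gives the time, the measured TCP pose, the force and the opening at its end, in the units of the state.
- state(): the state, without advancing time (a new reading comes with each control period).
- optics.camera(name): name is "scene" or "top" or "wrist"; returns a dict with "color" (400x640x3 uint8, red, green, blue), "range_z" (400x640 float32, m along the optical axis (not along the pixel's ray), 0 where there is no reading), "fx", "fy", "cx", "cy" (pixels), "cam_to_world" (4x4, takes a point from camera to world coordinates). Camera axes: x right, y down, z forward; pixel columns grow to the right and rows downward; lengths in m; the calibration is good to about 2 mm. A picture is of the moment at which its call begins.
- ticket.close_job(): hands the job in, once; it reports no verdict.
The state is a dict: "t": time; "joint_positions": joint angles; "joint_velocities": joint speeds; "joint_torque": joint torques, N m; "eef_pos": TCP position; "tcp_rot": TCP orientation; "wrist_force": force on the tool from outside, world axes, zero at the start; "moment": the same for the moment, N m; "finger_gap": opening from 0.0 (shut) to 1.0 (fully open).
Only numpy, scipy, OpenCV 4.12 (cv2) and the standard library are available. Lean on these libraries where they do the work, as an engineer would, in place of code of your own. Each camera call takes 0.05 s, during which the arm holds its last target.

## Working session

There is one attempt and no reset: what is moved stays moved. The work goes in short steps, Python scripts to look and compute and a shell command to move; the robot and the scene stay as the last step left them, time stands still between calls to the robot, and variables do not carry over. Pictures are saved under pics/ and viewed, and the job is handed in when it is done.

```bash
mkdir -p pics
python3 - <<'E'
from rig import state, optics, ticket, r
import cv2
s=state(); print(s, r.tips_ahead)
for n in("scene","top"):
    c=optics.camera(n); cv2.imwrite(f"pics/{n}0.png",c["color"][:,:,::-1]); print(c["cam_to_world"].round(3),c["fx"],c["cx"],c["cy"])
E
```

```text
{'t': 0.0, 'joint_positions': array([ 1.16591956e+00,  3.59511864e-01,  1.51143807e+00,  1.47269029e-05,
        1.27246717e+00, -1.15065977e-01]), 'joint_velocities': array([-3.22490400e-03,  4.83396026e-04,  2.55291859e-03,  8.81035793e-04,
       -4.96172042e-05,  2.65851496e-03]), 'joint_torque': array([-2.64765986e-03, -5.27615476e+01, -2.78621113e+01, -4.79849059e-04,
        1.33271134e-02,  6.76897685e-05]), 'eef_pos': array([0.17119211, 0.57439259, 0.24744731]), 'tcp_rot': array([ 4.51468801e-04,  8.01802346e-01,  5.97588626e-01, -7.92704205e-04]), 'wrist_force': array([ 0.20276413, -0.14284895, -0.87232489]), 'moment': array([ 0.00672321, -0.00583377, -0.03389771]), 'finger_gap': 0.9988889479931998} 0.017
[[ 0.639  0.462 -0.615  1.233]
 [ 0.769 -0.396  0.501 -0.553]
 [-0.012 -0.793 -0.609  0.76 ]
 [ 0.     0.     0.     1.   ]] 433.2964913205766 321.1183866941918 200.04214232805117
[[-0.017 -0.986  0.165  0.39 ]
 [-1.     0.015 -0.012 -0.017]
 [ 0.01  -0.165 -0.986  0.951]
 [ 0.     0.     0.     1.   ]] 401.50744406413537 321.4849478868866 198.45683191905647
```

View pics/scene0.png

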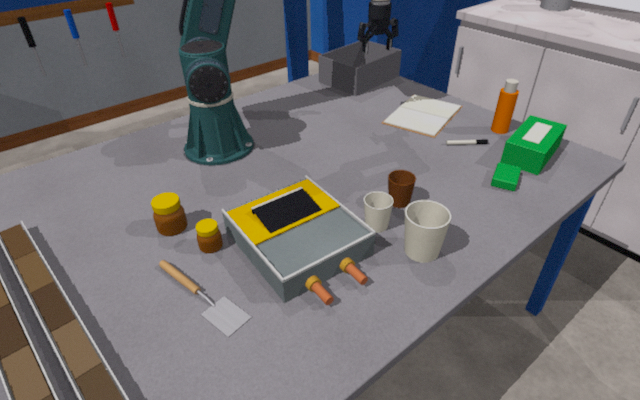

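View pics/top0.png

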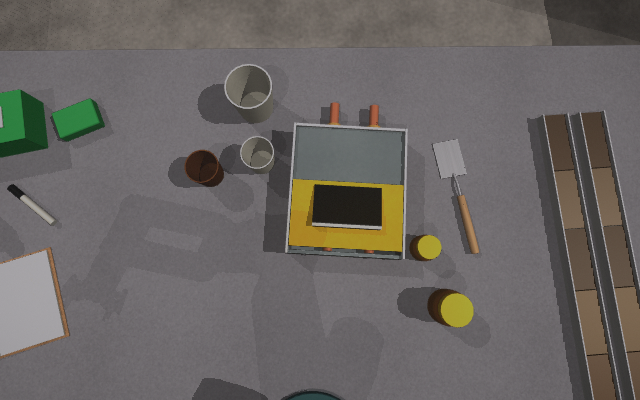

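The top view shows the box at u 287–407, v 124–258. The ramp's white edge runs (313,226)–(381,228), the small cup is at (257,154), the small jar at (426,247), and the spatula is to the right.

```bash
cat > h.py <<'E'
import numpy as np
from rig import optics
def onplane(c,u,v,z):
    T=c["cam_to_world"]; d=T[:3,:3]@np.array([(u-c["cx"])/c["fx"],(v-c["cy"])/c["fy"],1.]); o=T[:3,3]
    return o+d*(z-o[2])/d[2]
def depthpt(c,u,v):
    z=c["range_z"][int(v),int(u)]; T=c["cam_to_world"]
    return T[:3,:3]@np.array([(u-c["cx"])/c["fx"]*z,(v-c["cy"])/c["fy"]*z,z])+T[:3,3]
E
python3 - <<'E'
from h import *
import cv2
c=optics.camera("top"); im=c["color"][:,:,::-1]
x0,y0,x1,y1=275,95,420,270
cv2.imwrite("pics/topc.png",cv2.resize(im[y0:y1,x0:x1],None,fx=3.4,fy=3.4,interpolation=cv2.INTER_CUBIC))
for u,v in [(348,205),(340,150),(300,235),(257,140),(426,247),(313,226),(381,228)]: print(u,v,depthpt(c,u,v).round(4))
E
```

```text
348 205 [ 0.5189 -0.0859  0.0843]
340 150 [ 0.6488 -0.0727  0.0657]
300 235 [0.456  0.0199 0.0734]
257 140 [0.6753 0.1167 0.0656]
426 247 [ 0.4256 -0.2554  0.0687]
313 226 [ 0.475  -0.0088  0.0754]
381 228 [ 0.467  -0.1553  0.0885]
```

View pics/topc.png

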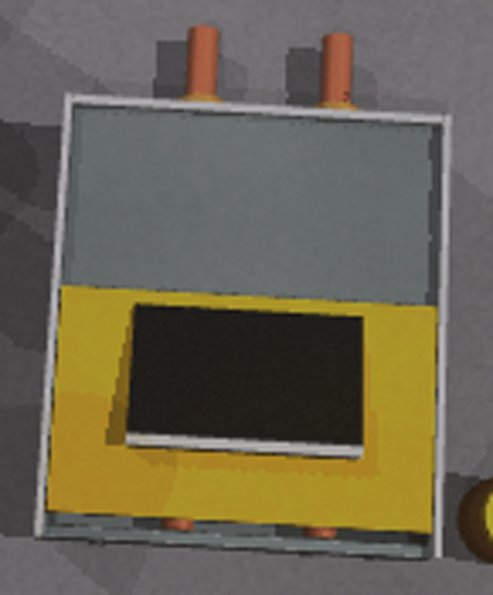

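Run:
```python
from h import *
c=optics.camera("top")
f=lambda x,y,z: onplane(c,275+(x+.5)/3.4-.5,95+(y+.5)/3.4-.5,z)
P={k:f(*v) for k,v in dict(BL=(67,96,.074),BR=(450,116,.074),FL=(36,536,.074),FR=(440,558,.074),RL=(127,435,.092),RR=(363,448,.092),CL=(62,286,.074),CR=(437,306,.074),cFL=(48,511,.074),cFR=(431,532,.074)).items()}
for k,p in P.items(): print(k,p.round(4))
# fit rigid box pose
src=np.array([[218,130],[218,-130],[-78,130],[-78,-130]])/1000
dst=np.array([P[k][:2] for k in("BL","BR","FL","FR")])
A=src-src.mean(0);B=dst-dst.mean(0);H=A.T@B;th=np.arctan2(H[0,1]-H[1,0],H[0,0]+H[1,1])
R=np.array([[np.cos(th),-np.sin(th)],[np.sin(th),np.cos(th)]]);t=dst.mean(0)-R@src.mean(0)
print(th,t,"res",(src@R.T+t-dst).round(4))
for k,p in P.items(): print(k,"box",((p[:2]-t)@R).round(4))
q=onplane(c,257,145,.085);print("cup box",((q[:2]-t)@R).round(3)); q=onplane(c,426,247,.07);print("jar box",((q[:2]-t)@R).round(3))
```

```text
BL [0.712  0.0306 0.074 ]
BR [ 0.6944 -0.2266  0.074 ]
FL [0.4191 0.0521 0.074 ]
FR [ 0.4009 -0.2048  0.074 ]
RL [ 0.4808 -0.0069  0.092 ]
RR [ 0.4701 -0.1558  0.092 ]
CL [0.5815 0.0347 0.074 ]
CR [ 0.5644 -0.2112  0.074 ]
cFL [0.4348 0.0444 0.074 ]
cFR [ 0.4174 -0.1999  0.074 ]
-0.07195107688429733 [ 0.48676383 -0.08215724] res [[ 0.0016  0.0013]
 [ 0.0005 -0.0009]
 [-0.0008  0.001 ]
 [-0.0012 -0.0014]]
BL box [0.2165 0.1286]
BR box [ 0.2175 -0.1292]
FL box [-0.0771  0.129 ]
FR box [-0.0769 -0.1285]
RL box [-0.0114  0.0746]
RR box [-0.0113 -0.0746]
CL box [0.0861 0.1233]
CR box [ 0.0867 -0.1232]
cFL box [-0.0609  0.1225]
cFR box [-0.0608 -0.1224]
cup box [0.156 0.208]
jar box [-0.049 -0.177]
```

```bash
cat >> h.py <<'E'
th=-0.07195;O=np.array([0.4868,-0.0822])
Rb=np.array([[np.cos(th),-np.sin(th)],[np.sin(th),np.cos(th)]])
def where():
    from rig import state
    from scipy.spatial.transform import Rotation as R
    s=state();q=s["tcp_rot"];M=R.from_quat([q[1],q[2],q[3],q[0]]).as_matrix();p=s["eef_pos"]
    print("t",s["t"],"box xy",((p[:2]-O)@Rb).round(4),"z",p[2].round(4),"yaw of tool x from box y",(np.arctan2(M[1,0],M[0,0])-np.pi/2-th).round(3),"tool z",M[:,2].round(3),"F",s["wrist_force"].round(1),"gap",round(s["finger_gap"],2))
    return s,M
def rel(bx,by,z):
    s,M=where();w=Rb@np.array([bx,by])+O
    print("tool shift",(M.T@(np.array([w[0],w[1],z])-s["eef_pos"])).round(4))
E
python3 -m handwheel '0 0 0 0 0 -0.109;0 0 0 0 0 -0.109' -1 20; python3 -c "
from h import *
rel(-0.05,0,0.2)"
```

```text
t: 0.37
eef_pos: [0.1711, 0.5742, 0.2472]
tcp_rot: [0.0, 0.731, 0.683, -0.001]
wrist_force: [-0.3, 0.1, 0.0]
finger_gap: 0.749
t 0.3667 box xy [-0.362  0.632] z 0.2472 yaw of tool x from box y 0.005 tool z [-0.001 -0.002 -1.   ] F [-0.3  0.1  0. ] gap 0.75
tool shift [-0.6333  0.3092  0.0484]
```

```bash
python3 -m handwheel '-0.032 0.0155 0 0 0 0;-0.032 0.0155 0 0 0 0;-0.032 0.0155 0 0 0 0;-0.032 0.0155 0 0 0 0;-0.032 0.0155 0 0 0 0;-0.032 0.0155 0 0 0 0;-0.032 0.0155 0 0 0 0;-0.032 0.0155 0 0 0 0;-0.032 0.0155 0 0 0 0;-0.032 0.0155 0 0 0 0;-0.032 0.0155 0 0 0 0;-0.032 0.0155 0 0 0 0;-0.032 0.0155 0 0 0 0;-0.032 0.0155 0 0 0 0;-0.032 0.0155 0 0 0 0;-0.032 0.0155 0 0 0 0;-0.032 0.0155 0 0 0 0;-0.032 0.0155 0 0 0 0;-0.032 0.0155 0 0 0 0'; python3 -c "
from h import *
import cv2
rel(-0.05,0,0.098)
cv2.imwrite('pics/w1.png',optics.camera('wrist')['color'][:,:,::-1])"
```

```text
t: 1.95
eef_pos: [0.4354, -0.0714, 0.2457]
tcp_rot: [0.0, 0.724, 0.69, 0.003]
wrist_force: [-0.5, 0.4, -0.2]
finger_gap: 0.003
t 1.95 box xy [-0.052   0.0071] z 0.2457 yaw of tool x from box y 0.023 tool z [ 0.004  0.003 -1.   ] F [-0.5  0.4 -0.2] gap 0.0
tool shift [-0.0076  0.0012  0.1477]
```

View pics/w1.png

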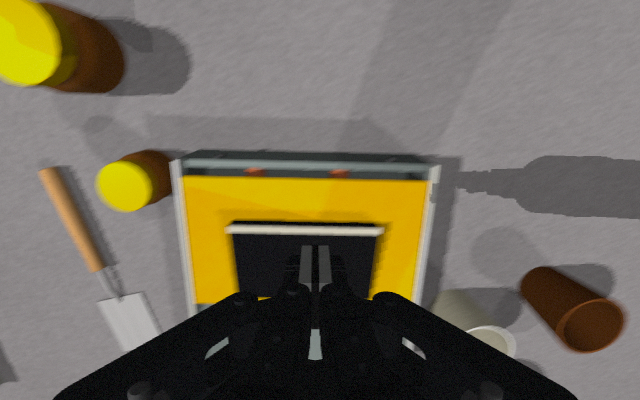

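The wrist view shows the fingers shut and roughly centred on the ramp; its white edge is at v≈230. Next I lower the tool in front of the face.

```bash
python3 -m handwheel '-0.006 0 0.036 0 0 -0.023;0 0 0.036 0 0 0;0 0 0.036 0 0 0;0 0 0.028 0 0 0;0 0 0 0 0 0'; python3 -c "
from h import *
import cv2
rel(-0.05,0,0.098)
cv2.imwrite('pics/s2.png',cv2.resize(optics.camera('scene')['color'][140:300,180:420,::-1],None,fx=3,fy=3))"
```

```text
t: 2.42
eef_pos: [0.4481, -0.0915, 0.1094]
tcp_rot: [0.011, 0.72, 0.694, 0.005]
wrist_force: [-0.4, 0.5, -0.8]
finger_gap: 0.005
t 2.4167 box xy [-0.0379 -0.0121] z 0.1094 yaw of tool x from box y 0.036 tool z [ 0.022 -0.008 -1.   ] F [-0.4  0.5 -0.8] gap 0.01
tool shift [ 0.0126 -0.0119  0.0111]
```

View pics/s2.png

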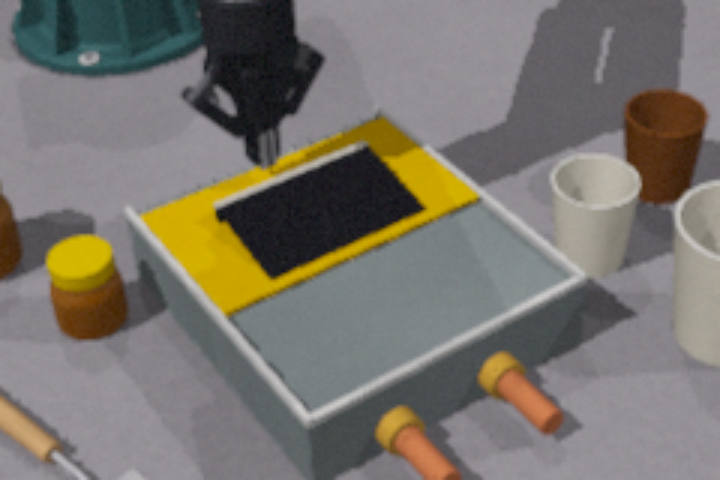

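```bash
python3 -m handwheel '0.012 -0.008 0 0.022 0.008 0.036;0 0 0.011 0 0 0;0 0 0 0 0 0'; python3 -c "
from h import *
rel(-0.04,0,0.098)"
```

```text
t: 2.72
eef_pos: [0.4429, -0.0791, 0.1032]
tcp_rot: [0.001, 0.732, 0.681, 0.001]
wrist_force: [0.7, -0.4, -0.7]
finger_gap: 0.003
t 2.7167 box xy [-0.0441 -0.    ] z 0.1032 yaw of tool x from box y -0.001 tool z [ 0.004 -0.    -1.   ] F [ 0.7 -0.4 -0.7] gap 0.0
tool shift [0.     0.004  0.0053]
```

```bash
python3 -m handwheel '0 0 0.006 0 0 0;0 0.012 0 0 0 0;0 0.012 0 0 0 0;0 0.012 0 0 0 0;0 0.012 0 0 0 0;0 0.012 0 0 0 0'; python3 -c "
from h import *
rel(0.099,0,0.098)"
```

```text
t: 3.22
eef_pos: [0.502, -0.0823, 0.1028]
tcp_rot: [0.001, 0.732, 0.682, 0.0]
wrist_force: [-2.4, -0.2, -1.6]
finger_gap: 0.004
t 3.2167 box xy [0.0151 0.001 ] z 0.1028 yaw of tool x from box y 0.002 tool z [ 0.001 -0.001 -1.   ] F [-2.4 -0.2 -1.6] gap 0.0
tool shift [-0.0011  0.0839  0.0049]
```

```bash
python3 -m handwheel '0 0.012 0.003 0 0 0;0 0.012 0.002 0 0 0;0 0.012 0 0 0 0;0 0.012 0 0 0 0;0 0.012 0 0 0 0;0 0.008 0 0 0 0;0 0.005 0 0 0 0'; python3 -c "
from h import *
rel(0.099,0,0.098)"
```

```text
t: 3.8
eef_pos: [0.5783, -0.0871, 0.1017]
tcp_rot: [-0.001, 0.731, 0.683, -0.002]
wrist_force: [-2.0, -0.1, -1.3]
finger_gap: 0.0
t 3.8 box xy [0.0916 0.0016] z 0.1017 yaw of tool x from box y 0.004 tool z [-0.004 -0.001 -1.   ] F [-2.  -0.1 -1.3] gap 0.0
tool shift [-0.0017  0.0074  0.0037]
```

```bash
python3 -m handwheel '0 0.005 0.002 0 0 0;0 0.005 0 0 0 0;0 0.004 0 0 0 0'; python3 -c "
from h import *
rel(0.099,0,0.098)"
```

```text
t: 4.05
eef_pos: [0.5887, -0.0876, 0.0999]
tcp_rot: [-0.005, 0.73, 0.683, -0.005]
wrist_force: [-17.5, -1.1, 12.3]
finger_gap: 0.001
t 4.05 box xy [0.102  0.0019] z 0.0999 yaw of tool x from box y 0.005 tool z [-0.014 -0.    -1.   ] F [-17.5  -1.1  12.3] gap 0.0
tool shift [-0.0019 -0.003   0.0019]
```

At the stop, with 17 N on the tool. I hold briefly, back off, rise and look.

```bash
python3 -m handwheel '0 0 0 0 0 0;0 0 0 0 0 0;0 0 0 0 0 0;0 -0.012 0 0 0 0;0 -0.02 -0.01 0 0 0;0 -0.03 -0.03 0 0 0;0 -0.04 -0.03 0 0 0;0 -0.04 -0.03 0 0 0;0 -0.04 -0.03 0 0 0;0 0 0 0 0 0;0 0 0 0 0 0'; python3 -c "
from h import *
import cv2
where()
c=optics.camera('top')
cv2.imwrite('pics/t3.png',cv2.resize(c['color'][95:275,270:450,::-1],None,fx=3.3,fy=3.3,interpolation=cv2.INTER_CUBIC))
cv2.imwrite('pics/w3.png',optics.camera('wrist')['color'][:,:,::-1])"
```

```text
t: 4.97
eef_pos: [0.4286, -0.0775, 0.2228]
tcp_rot: [0.003, 0.73, 0.683, -0.0]
wrist_force: [0.8, 0.9, -0.7]
finger_gap: 0.006
t 4.9667 box xy [-0.0584  0.0005] z 0.2228 yaw of tool x from box y 0.005 tool z [ 0.003 -0.004 -1.   ] F [ 0.8  0.9 -0.7] gap 0.01
```

View pics/t3.png

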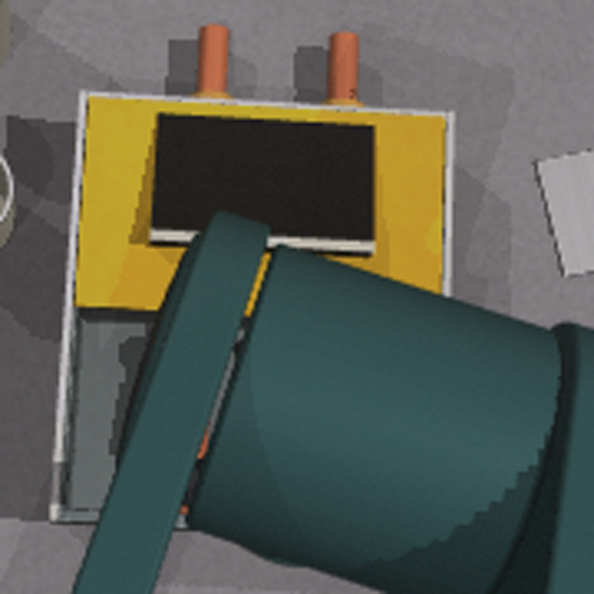

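View pics/w3.png

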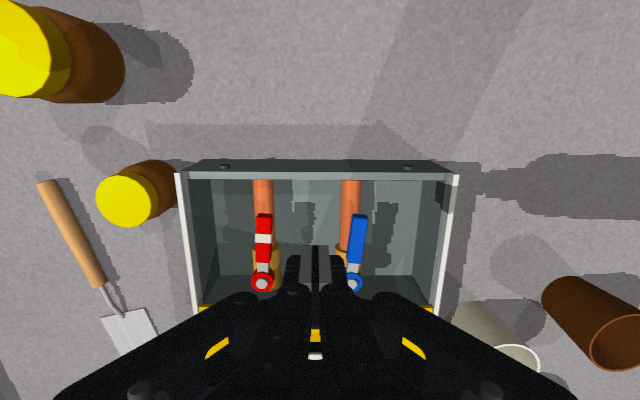

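The cover is fully back. In the wrist view red is the left lever (box y=-58): pivot at px (263,283), tip at (263,215), angle ≈0. Blue is on the right, px (355,283). Next I go to the -y side of red.

```bash
python3 -m handwheel '-0.031 0.018 0 0 0 0;-0.031 0.018 0.01 0 0 0;-0.031 0.018 0.03 0 0 0;0 0 0.03 0 0 0;0 0 0.025 0 0 0;0 0 0 0 0 0'; python3 -c "
from h import *
import cv2
rel(-0.005,-0.093,0.062)
cv2.imwrite('pics/w4.png',optics.camera('wrist')['color'][:,:,::-1])"
```

```text
t: 5.57
eef_pos: [0.4868, -0.1772, 0.1242]
tcp_rot: [0.006, 0.729, 0.684, 0.002]
wrist_force: [-1.2, -0.5, -0.3]
finger_gap: 0.0
t 5.5667 box xy [ 0.0068 -0.0947] z 0.1242 yaw of tool x from box y 0.008 tool z [ 0.01  -0.006 -1.   ] F [-1.2 -0.5 -0.3] gap 0.0
tool shift [ 0.0022 -0.0125  0.0621]
```

View pics/w4.png

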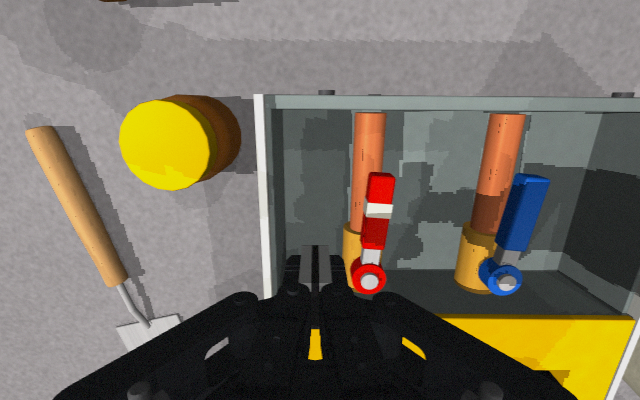

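The fingers are left of the red lever (px 315 against 370) and clear of the wall. I lower them.

```bash
python3 -m handwheel '0.002 -0.012 0 0.01 0.006 0.008;0 0 0.025 0 0 0;0 0 0.025 0 0 0;0 0 0.015 0 0 0;0 0 0 0 0 0'; python3 -c "
from h import *
import cv2
rel(-0.005,-0.093,0.062)"
```

```text
t: 6.03
eef_pos: [0.478, -0.1742, 0.0635]
tcp_rot: [0.002, 0.732, 0.682, 0.001]
wrist_force: [-1.3, -0.1, 0.1]
finger_gap: -0.001
t 6.0333 box xy [-0.0022 -0.0924] z 0.0635 yaw of tool x from box y 0.002 tool z [ 0.005 -0.001 -1.   ] F [-1.3 -0.1  0.1] gap -0.0
tool shift [-0.0006 -0.0028  0.0015]
```

```bash
python3 -m handwheel '0.012 -0.004 0.001 0 0 0;0.009 -0.003 0 0 0 0;0.009 -0.002 0 0 0 0;0.008 -0.001 0 0 0 0'; python3 -c "
from h import *
import cv2
rel(-0.001,-0.027,0.062)
cv2.imwrite('pics/w5.png',optics.camera('wrist')['color'][:,:,::-1])"
```

```text
t: 6.37
eef_pos: [0.4726, -0.1347, 0.0671]
tcp_rot: [0.006, 0.732, 0.682, 0.002]
wrist_force: [-0.4, -2.1, 0.2]
finger_gap: -0.001
t 6.3667 box xy [-0.0104 -0.0534] z 0.0671 yaw of tool x from box y 0.001 tool z [ 0.012 -0.006 -1.   ] F [-0.4 -2.1  0.2] gap -0.0
tool shift [0.0264 0.0094 0.0051]
```

View pics/w5.png

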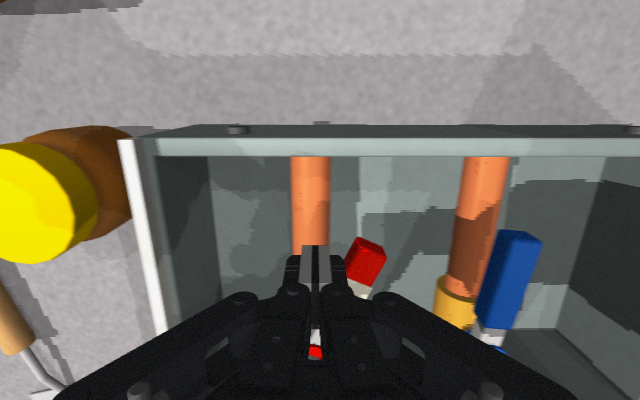

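The red lever is turning: its tip is at (365,260), right of the fingers, about 30° round. I lower slightly and continue the arc.

```bash
python3 -m handwheel '0.004 0.001 0.004 0.012 0.006 0;0.009 0.003 0.001 0 0 0;0.008 0.004 0 0 0 0;0.005 0.004 0 0 0 0'; python3 -c "
from h import *
import cv2
rel(0.026,-0.008,0.062)
cv2.imwrite('pics/w6.png',optics.camera('wrist')['color'][:,:,::-1])"
```

```text
t: 6.75
eef_pos: [0.487, -0.1059, 0.0639]
tcp_rot: [-0.0, 0.731, 0.682, 0.0]
wrist_force: [-0.9, -1.8, 0.3]
finger_gap: -0.001
t 6.75 box xy [ 0.0019 -0.0237] z 0.0639 yaw of tool x from box y 0.003 tool z [ 0.     0.001 -1.   ] F [-0.9 -1.8  0.3] gap -0.0
tool shift [0.0156 0.0242 0.0019]
```

View pics/w6.png

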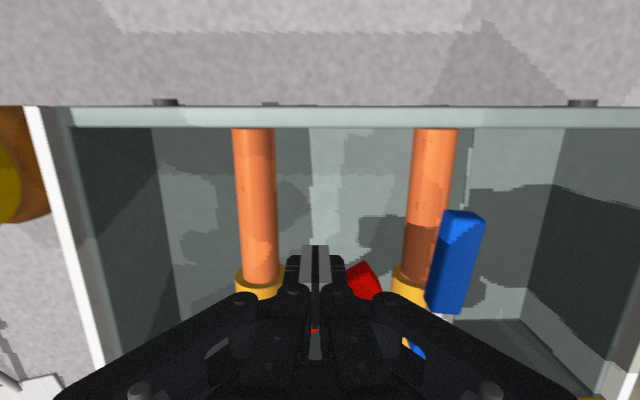

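Red is about 60° round, with its tip at (365,280). I keep pushing, now mostly along box +x.

```bash
python3 -m handwheel '0.005 0.007 0.002 0 0 0;0.004 0.007 0 0 0 0;0.002 0.006 0 0 0 0;0 0.005 0 0 0 0'; python3 -c "
from h import *
import cv2
rel(0.026,-0.008,0.062)"
```

```text
t: 7.13
eef_pos: [0.5127, -0.0929, 0.0604]
tcp_rot: [-0.004, 0.731, 0.683, -0.001]
wrist_force: [-2.6, 0.7, 1.4]
finger_gap: 0.002
t 7.1333 box xy [ 0.0266 -0.0088] z 0.0604 yaw of tool x from box y 0.004 tool z [-0.006  0.004 -1.   ] F [-2.6  0.7  1.4] gap 0.0
tool shift [ 0.0008 -0.0006 -0.0016]
```

```bash
python3 -m handwheel '0 0.004 -0.002 0 0 0;0 0.003 0 0 0 0;0 0.003 0 0 0 0'; python3 -c "
from h import *
where()"
```

```text
t: 7.38
eef_pos: [0.5152, -0.0916, 0.06]
tcp_rot: [-0.012, 0.73, 0.683, -0.006]
wrist_force: [-8.8, -1.0, 6.3]
finger_gap: -0.001
t 7.3833 box xy [ 0.029  -0.0074] z 0.06 yaw of tool x from box y 0.005 tool z [-0.025  0.008 -1.   ] F [-8.8 -1.   6.3] gap -0.0
```

```bash
python3 -m handwheel '0 0.003 0 0 0 0;0 0.003 0 0 0 0;0 0 0 0 0 0;0 0 0 0 0 0;0 -0.015 0 0 0 0;0 -0.015 -0.005 0 0 0;0 0 -0.03 0 0 0;0 -0.01 -0.04 0 0 0;0 -0.02 -0.04 0 0 0;0 -0.03 -0.03 0 0 0;0 -0.03 0 0 0 0;0 0 0 0 0 0'; python3 -c "
from h import *
import cv2
where()
cv2.imwrite('pics/w7.png',optics.camera('wrist')['color'][:,:,::-1])
cv2.imwrite('pics/s7.png',optics.camera('scene')['color'][:,:,::-1])"
```

```text
t: 8.38
eef_pos: [0.4031, -0.0857, 0.2125]
tcp_rot: [-0.014, 0.731, 0.682, -0.007]
wrist_force: [-1.1, 0.2, 0.0]
finger_gap: -0.001
t 8.3833 box xy [-0.0832 -0.0095] z 0.2125 yaw of tool x from box y 0.003 tool z [-0.029  0.01  -1.   ] F [-1.1  0.2  0. ] gap -0.0
```

View pics/w7.png

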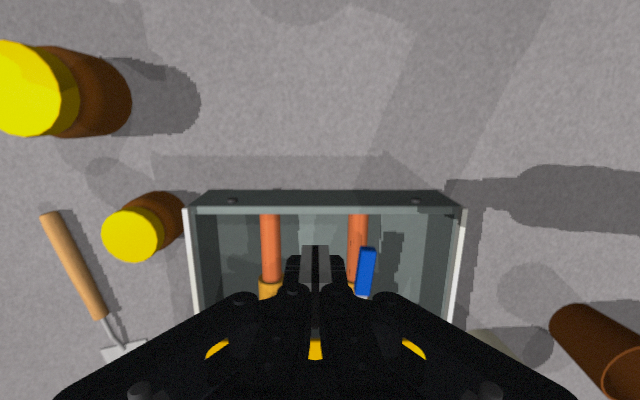

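View pics/s7.png

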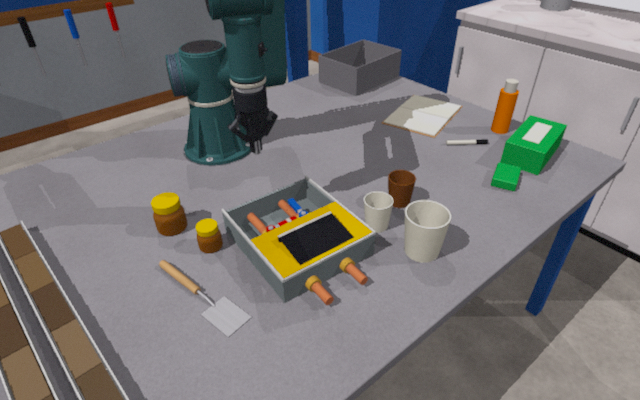

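Red is hidden under the hand in this view. I swing the arm aside for a clear top view.

```bash
python3 -m handwheel '0.036 0 -0.01 0 0 0;0.036 0 0 0 0 0;0.036 0 0 0 0 0;0.036 0 0 0 0 0;0.036 0 0 0 0 0;0.036 0 0 0 0 0;0.036 0 0 0 0 0;0.036 0 0 0 0 0;0.036 0 0 0 0 0;0 0 0 0 0 0;0 0 0 0 0 0'; python3 -c "
from h import *
import cv2
where()
c=optics.camera('top')
np.savez('c.npz',**c)
cv2.imwrite('pics/t8.png',cv2.resize(c['color'][95:270,275:420,::-1],None,fx=3.4,fy=3.4,interpolation=cv2.INTER_CUBIC))
cv2.imwrite('pics/t8b.png',cv2.resize(c['color'][175:260,280:415,::-1],None,fx=5.9,fy=5.9,interpolation=cv2.INTER_CUBIC))"
```

```text
t: 9.4
eef_pos: [0.4472, 0.2529, 0.2218]
tcp_rot: [-0.008, 0.734, 0.679, 0.0]
wrist_force: [0.6, 0.4, -1.2]
finger_gap: -0.0
t 9.4 box xy [-0.0635  0.3314] z 0.2218 yaw of tool x from box y -0.006 tool z [-0.01   0.011 -1.   ] F [ 0.6  0.4 -1.2] gap -0.0
```

View pics/t8b.png

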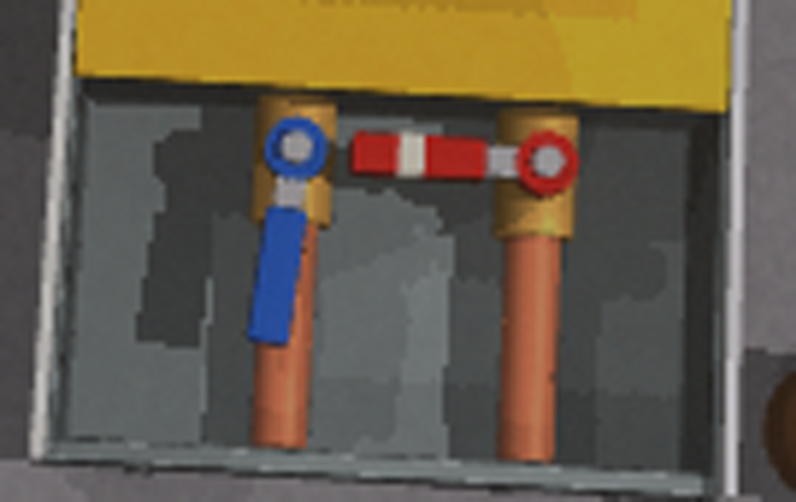

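Run:
```python
from h import *
c=dict(np.load('c.npz'))
f=lambda x,y,z: ((onplane(c,280+(x+.5)/5.9-.5,175+(y+.5)/5.9-.5,z)[:2]-O)@Rb)
p,t=f(548,160,.06),f(353,153,.06);d=t-p;print("red",p,t,np.arctan2(d[1],-d[0]))
p,t=f(297,146,.06),f(268,341,.06);d=t-p;print("blue",p,t,np.arctan2(d[1],-d[0]))
print("cover front (74 back->66mm)",f(78,76,.074),f(727,110,.074))
for u,v,z in[(257,145,.085),(426,247,.07)]:print(((onplane(c,u,v,z)[:2]-O)@Rb).round(3))
import cv2;cv2.imwrite('pics/t8c.png',c['color'][:,:,::-1])
```

```text
red [ 0.0465837  -0.05771149] [0.04510412 0.01668368] 1.550910786727655
blue [0.04660429 0.03813859] [-0.02823093  0.04522552] 0.09441881843107565
cover front (74 back->66mm) [0.06633022 0.12222004] [ 0.06712265 -0.12269977]
[0.156 0.208]
[-0.049 -0.177]
```

View pics/t8c.png

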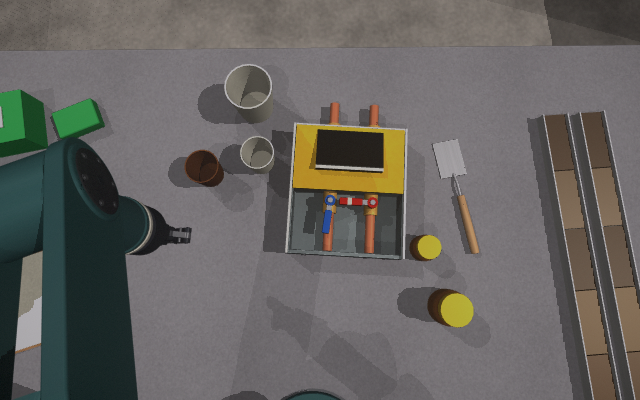

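Red measures 1.55 rad and the cover's front edge is at 66–67 mm, so it is at its stop. The cup (257,154), jar (426,247) and spatula are unmoved, and the hand is clear of everything.

```bash
python3 -c "
from rig import ticket
print(ticket.close_job())"
```

```text
the job is handed in; nothing more can be done
None
```

The rinse water is shut off and the job is handed in; handing in gives no verdict, so the checks below are my own. With the gripper shut, I pushed the yellow cover back by the ramp to its stop, then pushed the red handle clockwise to its stop.

Last checks, from a clear top view with the arm moved aside just before handing in (9.4 s on the clock):

- **Cover:** its front edge is at box x of about 66–67 mm, where 66 mm is fully back.
- **Red handle:** about 1.55 rad, against 1.571 for fully shut.
- **Blue handle:** about 0.09 rad and never touched. The cover hid it at the start, so I have no measured starting angle to compare with. An angled wrist view had suggested up to about 0.25 rad, but that was a rough estimate by eye.
- **Cup, jar and spatula:** in the same pixel positions as at the start, and upright.
- **Robot:** touching nothing. The highest wrist force I read was about 21 N, against the cover stop.

One early measurement disagreed. The ramp's white edge suggested the cover began about 19 mm ajar, while the plate edges gave about 13 mm. I used the plate figure, and the cover reached its stop about where that predicted.

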